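# Roll the specimen jar up the feed rack to its stop

## Task

One lane of the sloped two-lane feed rack holds a capped specimen jar lying on its side at the low end. With the fingertips, push it steadily (no flinging) up its lane and over the crest, so that it settles squarely against the end stop at the high end and does not roll back; do not lift it. Leave the roll of labels in the other lane and the jar, cup, bottle and box standing beside the rack where they are, and finish with the hand clear.

Things in the scene. Friction and masses are not known exactly. Their poses are not given: they have to be found in the camera images.
- rack: Fixed two-lane sloped feed rack, aluminium floor, white walls; 290 x 132 mm. Origin on the table under its middle; x level, from low to high end; y across; z up. Lane middles at y = +32 and -32 mm, each 60 mm wide inside; walls 4 mm thick, 14 mm above the lane floor. The floor is 18 mm above the table at the open low end (x = -160 mm).
- rack_lip (a point): Point on the floor line at y = 0 and x = -140 mm in the rack's frame, 20 mm above the table: foot of the inner face of the cross lip that keeps things from rolling out. The lip is 10 mm high, 6 mm thick. From here the floor rises at 7 degrees to the crest; a round thing left on this slope rolls back to the lip.
- rack_crest (a point): The crest of the floor, at y = 0 and x = 70 mm in the rack's frame, 45.8 mm above the table. Beyond it the floor falls at 12 degrees to the end stop; a round thing whose middle is past the crest rolls on to the stop by itself and stays.
- rack_stop (a point): Foot of the grey upright end stop's inner face, at y = 0 and x = 125 mm in the rack's frame, floor 34 mm above the table; the stop spans both lanes and its top is 75 mm above the table.
- jar: Jar with ribbed screw cap, lying across one lane (which one varies) against the lip; 44 mm diameter, 54 mm long, 50 to 100 g. Origin at its middle on its axis; y is the axis, towards the 41 mm wide cap (last 15 mm); x and z turn as it rolls. Origin in the rack's frame: x = -124, z = 44 mm at the start, x = 103, z = 61 mm when settled against the stop. It rolls freely.
- label_roll: Roll of paper labels, 44 mm diameter, 44 mm wide, lying in the other lane against its lip. Origin at its middle; y along its axis. To be left alone.
- spare_jar: Another jar of the same shape, standing upright on the table beside the rack's high end; 44 mm diameter, 54 mm tall; origin at its middle. To be left alone.
- cup: Empty open cup beside the rack, 60 mm diameter, 60 mm tall; origin under its middle. To be left alone.
- bottle: Small amber bottle beside the rack, 40 mm diameter, 75 mm tall; origin under its middle. To be left alone.
- slide_box: Grey box of slides beside the rack, 80 x 32 x 30 mm; origin under its middle, x along its length. To be left alone.
Not all that is in view belongs to the job. What is shaped like the jar but green or red is not meant.

How it is judged:
By the outcome, as a careful person would: the job done as asked, in the order asked, and still so for the second after the job is handed in, with the robot touching nothing.
It also fails if it takes over 40 s, if anything falls off the work surface, if the arm or the gripper's body presses on something with over 40 N, if the wrist force passes 120 N, or if a joint passes its speed limit or range.

## Robot

A 6-joint arm with a two-finger parallel gripper is mounted at the origin on the work surface. World frame = base frame: x ahead of the robot, y to its left, z up, the work surface at z = 0. Lengths are in mm, angles in degrees, forces in N, time in s.
With the tool pointing down it reaches from about 325 to 925 mm from the base axis. Payload 3.1 kg.
Tool frame: the origin (TCP) lies at the very end of the fingers, on their centre line; the grasp point (between the pads) lies grasp_offset behind it (grasp_offset is the distance from the TCP to the grasp point, in mm); z points along the fingers, y is the line along which they close (so a half turn about z gives the same grasp; the last joint's range is limited). The gripper opens to 85 mm and grips with 20 to 120 N. Pads are 22 mm wide; open, the fingers measure 114 mm over their backs; the gripper's body (76 mm by 85 mm) begins 54 mm behind the grasp point. The pads swing forward as they close: fully open they stand 13 mm farther back than shut.
Start: joints at [-81.429, 12.427, 92.441, -0, 75.132, -6.429], TCP at [161.783, -603.71, 231.3] pointing down, gripper open.
Joint ranges: [-157.48, 157.48], [-44.54, 120.13], [17.64, 146.25], [-64.5, 244.5], [7.68, 150.69], [-147.95, 147.95]. Speed limits (degrees/s): [159.86, 159.86, 180, 180, 180, 180].

## Interface

Orientations are given as [roll, pitch, yaw] about the fixed x, y, z axes, in that order (R = Rz(yaw) Ry(pitch) Rx(roll)).
In Python, from station import * gives the robot as it stands. Calls block until the motion is done:
- goto(position, orientation): joint-space move of the TCP to a pose.
- move_l(position, attitude=None, speed=150): straight line of the TCP; attitude=None keeps the orientation; speed is the mean speed in mm/s.
- move_j(angles): joint-space move.
- grip(opening, squeeze=None): finger opening in mm; squeeze is the grip in N (None keeps the last); returns when the fingers have stopped.
- wait(seconds).
- solve_ik(position, orientation): joint angles nearest the present ones, or None.
- get_obs(): the state.
- get_image(name): name is "side" or "top" or "wrist"; returns the picture (384x512x3 uint8, red, green, blue); there is no depth.
- get_calibration(name): a dict with "fx", "fy", "cx", "cy" (pixels), "D" ([k1, k2, p1, p2, k3] as OpenCV has them; the pictures are not rectified), "R" (3x3) and "t" (3): a world point X has camera coordinates R X + t; the wrist camera has in their place "mount" (4x4, takes a point from camera to tool coordinates, whose origin is the TCP and whose axes are the flange's). Camera axes: x right, y down, z forward; pixel columns grow to the right and rows downward; lengths in mm; the calibration is good to about 2 mm. A picture is of the moment at which its call begins: read the wrist's pose just before it. get_calibration takes no time and is no camera call.
A pose or a line that the arm cannot do raises Unreachable and nothing moves.
- sign_off(): hands the job in; it is judged then, once.
Trained networks look in the newest picture that a camera, given by its name, has taken for a name from the list of things; names that differ only in an ending like _2 or _b are one class to them, and where a whole thing is asked for, a point or a joint stands for the part that bears it (a point fixed in the world has none). Each returns a list of dicts, best first, with "score" (0 to 1); they miss things now and then, are a little off and sometimes report something else, mostly with a low value. They report only what shows in the picture. A call takes as long as a camera call. They do not tell look-alikes from the thing itself.
- spot_in(name, camera): "extent" ([centre column, centre row, width, height] in pixels, round what is visible of it).
- regions_of(name, camera): "region" (384x512 bool, what is visible of it) and "extent" ([centre column, centre row, width, height] in pixels, round what is visible of it).
The state is a dict: "t": time; "joint_pos": joint angles; "qvel": joint speeds; "effort": joint torques, N m; "tcp_pos": TCP position; "ee_rot": TCP orientation; "wrist_force": force on the tool from outside, world axes, zero at the start; "moment": the same for the moment, N m; "grip_width": finger opening in mm; "grip_force": force on a finger pad.
Only numpy, scipy, OpenCV 4.12 (cv2) and the standard library are available. Lean on these libraries where they do the work, as an engineer would, in place of code of your own. Each camera call takes 0.05 s, during which the arm holds its last target. There are 200 camera calls.

## Working session

There is one attempt and no reset: what is moved stays moved. The work goes in short steps, each a Python script; the robot and the scene stay as the last script left them, time stands still between calls to the robot, and variables do not carry over. Pictures are saved under pics/ and viewed, at most 10 in all, crops included, and the job is handed in when it is done.

```bash
mkdir -p pics
python3 - <<'E'
from station import *
import cv2,numpy as np
for c in ["side","top"]:
    im=get_image(c); cv2.imwrite(f"pics/{c}0.png",im[:,:,::-1])
    k=get_calibration(c); print(c,{a:np.round(b,3).tolist() for a,b in k.items()})
    for n in ["rack","jar","label_roll","spare_jar","cup","bottle","slide_box"]:
        print(n,[(round(d["score"],2),np.round(d["extent"],1).tolist()) for d in spot_in(n,c)[:4]])
print(get_obs()); print(np.round(get_calibration("wrist")["mount"],3))
E
```

```text
side {'fx': 352.068, 'fy': 352.068, 'cx': 252.295, 'cy': 190.268, 'D': [-0.068, 0.0, 0.0, 0.0, 0.0], 'R': [[0.838, -0.546, 0.002], [-0.397, -0.612, -0.684], [0.374, 0.572, -0.73]], 't': [-490.184, 230.532, 661.248]}
rack [(0.6, [262.4, 215.3, 109.0, 129.7])]
jar [(0.94, [227.0, 309.7, 38.4, 38.0]), (0.83, [329.1, 292.0, 40.9, 36.7]), (0.64, [249.1, 364.5, 43.3, 39.0]), (0.56, [262.4, 251.0, 37.7, 27.8])]
label_roll [(0.66, [290.4, 242.2, 27.1, 22.3])]
spare_jar [(0.88, [295.2, 174.9, 22.2, 25.7])]
cup [(0.58, [326.9, 220.8, 27.7, 35.2])]
bottle [(0.77, [207.2, 208.1, 20.2, 29.0])]
slide_box [(0.93, [220.5, 249.6, 26.8, 36.2]), (0.58, [290.6, 243.7, 30.5, 26.4])]
top {'fx': 440.875, 'fy': 440.875, 'cx': 258.917, 'cy': 187.871, 'D': [0.038, 0.0, 0.0, 0.0, 0.0], 'R': [[-0.039, -0.999, 0.003], [-0.973, 0.038, -0.228], [0.227, -0.012, -0.974]], 't': [-65.919, 562.493, 1017.735]}
rack [(0.85, [258.4, 196.3, 124.9, 73.2])]
jar [(0.85, [354.1, 193.0, 20.4, 17.8]), (0.79, [350.4, 229.1, 22.0, 17.9]), (0.79, [369.4, 271.9, 28.0, 22.9]), (0.73, [255.0, 197.4, 122.6, 72.9])]
label_roll [(0.69, [
[... 343 characters left out ...]
00]), 'qvel': array([-0.07782472,  0.10165694,  0.11321439,  0.05237033,  0.04199867,
        0.0517561 ]), 'effort': array([ 5.63857993e-04, -3.96828640e+01, -3.04235566e+01, -1.34097122e-04,
        5.90582513e-04, -4.51638172e-06]), 'tcp_pos': array([ 161.79819696, -603.72528552,  231.34703584]), 'ee_rot': array([ 1.79996425e+02, -1.98706209e-04,  1.49999052e+01]), 'wrist_force': array([-0.21759006, -0.26658785, -0.77998079]), 'moment': array([ 0.02575974, -0.01940124,  0.00920802]), 'grip_force': 0.0, 'grip_width': 85.53008253472012}
[[   0.      -0.955   -0.296   74.953]
 [   1.       0.       0.      -0.516]
 [  -0.      -0.296    0.955 -142.082]
 [   0.       0.       0.       1.   ]]
```

View pics/top0.png

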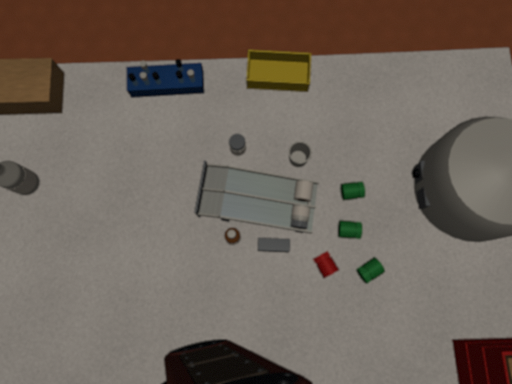

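View pics/side0.png

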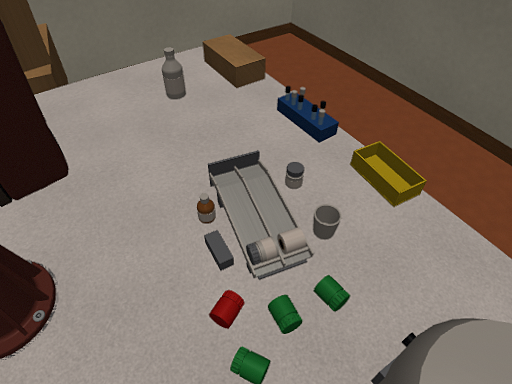

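Top view: the rack's high end (grey stop) is at left (~col 200) and the lip at right (~col 315). The jar, with its dark cap, lies in the lower lane at about (301,213), and the label roll in the upper lane at (302,192). The side view agrees, with the jar at (262,251). The green and red look-alikes are off the rack. Next I'll compute rough positions and take closer wrist views.

```bash
cat > h.py <<'E'
from station import *
import cv2,numpy as np
from scipy.spatial.transform import Rotation as Ro
def cam(name,obs=None):
    k=get_calibration(name); K=np.array([[k["fx"],0,k["cx"]],[0,k["fy"],k["cy"]],[0,0,1.]]); D=np.array(k["D"],float)
    if "mount" in k:
        T=np.eye(4); T[:3,:3]=Ro.from_euler("xyz",obs["ee_rot"],degrees=True).as_matrix(); T[:3,3]=obs["tcp_pos"]
        W=np.linalg.inv(T@np.array(k["mount"])); return K,D,W[:3,:3],W[:3,3]
    return K,D,np.array(k["R"]),np.array(k["t"])
def on_plane(c,uv,z):
    K,D,R,t=c; p=cv2.undistortPoints(np.array([[uv]],float),K,D)[0,0]
    d=R.T@np.array([p[0],p[1],1]); o=-R.T@t; return o+d*(z-o[2])/d[2]
def proj(c,X):
    K,D,R,t=c; return cv2.projectPoints(np.array(X,float).reshape(-1,3),cv2.Rodrigues(R)[0],t,K,D)[0][:,0]
E
python3 - <<'E'
from h import *
T=cam("top");S=cam("side")
for n,uv,z in [("jar",(301,213),44),("roll",(302.5,191.7),44),("stopA",(204,163),75),("stopB",(197,214),75),("lipA",(317,182),34),("lipB",(311,231),34)]:
    print(n,on_plane(T,uv,z).round(1))
for n,uv,z in [("jar",(262,251),44),("roll",(290.4,242),44),("stopA",(258,153),75),("stopB",(209,163),75)]: print("S",n,on_plane(S,uv,z).round(1))
# view poses: rack middle approx
for p in [[400,0,330]]:
  for yaw in (0,90,-90,180): print(yaw,solve_ik(p,[180,0,yaw]))
E
```

```text
jar [ 496.7 -189.5   44. ]
roll [ 550.4 -196.5   44. ]
stopA [625.2  45.   75. ]
stopB [498.6  63.1  75. ]
lipA [ 576.3 -235.9   34. ]
lipB [ 452.4 -212.4   34. ]
S jar [ 486.3 -186.9   44. ]
S roll [ 547.3 -200.6   44. ]
S stopA [625.   36.2  75. ]
S stopB [507.2  69.6  75. ]
0 [-1.00786581e+01 -2.07147335e+01  1.13147564e+02 -2.54444375e-14
  8.75671698e+01  7.99213419e+01]
90 [-10.07865811 -20.71473348 113.14756372   0.          87.56716977
 -10.07865811]
-90 None
180 [ -10.07865811  -20.71473348  113.14756372    0.           87.56716977
 -100.07865811]
```

```bash
python3 - <<'E'
from h import *
import pickle
grip(0)
V=[]
for i,p in enumerate([[575,-30,300],[575,-140,300]]):
    goto(p,[180,0,-10]); wait(.2); o=get_obs(); im=get_image("wrist"); cv2.imwrite(f"pics/w{i}.png",im[:,:,::-1])
    V.append(o)
    for n in ["jar","label_roll"]: print(i,n,[(round(d["score"],2),np.round(d["extent"],1).tolist()) for d in spot_in(n,"wrist")[:4]])
pickle.dump(V,open("V.pkl","wb")); o=get_obs(); print(o["t"],o["grip_width"],get_calibration("wrist")["fx"])
E
python3 -c "
import cv2
for i in (0,1): cv2.imwrite(f'pics/w{i}b.png',cv2.resize(cv2.imread(f'pics/w{i}.png'),(800,600),interpolation=cv2.INTER_CUBIC))"
```

```text
0 jar [(0.92, [364.6, 199.2, 36.2, 40.7]), (0.87, [446.9, 143.2, 49.7, 32.0]), (0.7, [456.5, 249.2, 48.2, 37.0]), (0.61, [434.4, 201.7, 48.3, 32.3])]
0 label_roll [(0.57, [367.1, 161.2, 35.0, 33.8])]
1 jar [(0.88, [394.2, 258.0, 38.2, 32.0]), (0.87, [377.9, 154.5, 44.8, 38.2]), (0.63, [334.6, 261.4, 34.1, 33.9]), (0.62, [297.2, 211.2, 30.1, 42.1])]
1 label_roll [(0.65, [299.7, 173.4, 28.4, 35.7])]
5.3 0.21837348181052177 267.051714906362
```

View pics/w0b.png

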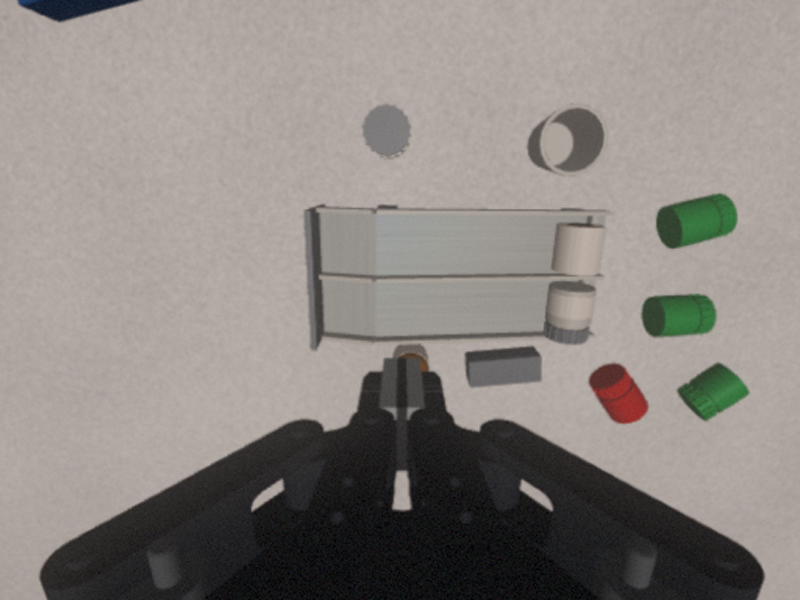

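View pics/w1b.png

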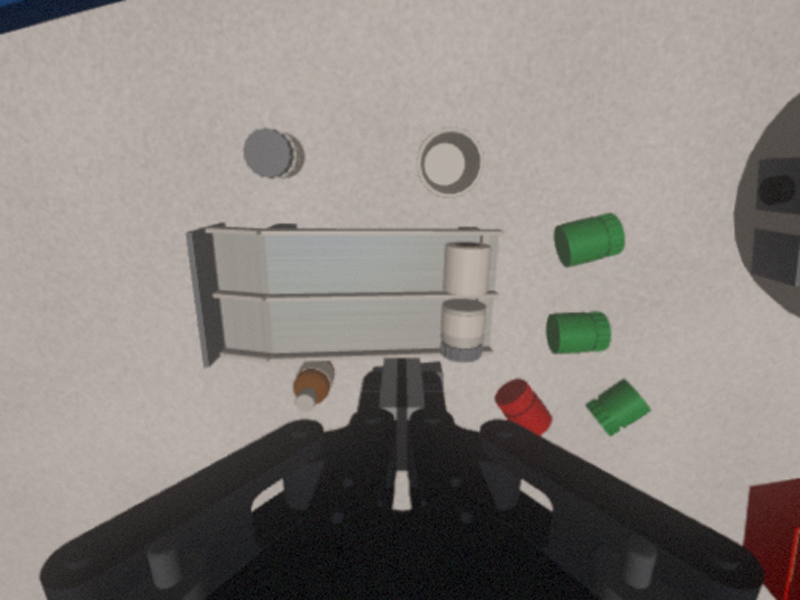

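Both wrist views show the jar in the near lane (rack y = +32). It is at (571,312) in w0b and (463,330) in w1b, with its cap towards the robot. The label roll is in the far lane. Next I'll fit the rack pose from wall-top points in both views.

```bash
cat > fit.py <<'E'
from h import *
import pickle
from scipy.optimize import least_squares
V=pickle.load(open("V.pkl","rb")); C=[cam("wrist",o) for o in V]
M=np.array([[70,-64,60],[70,0,60],[70,64,60],[-160,-64,32],[-160,0,32],[-160,64,32]],float)
P=[np.array([(376,209),(374,276),(375,336),(608,212),(601,276),(593,334)])/1.5625,
   np.array([(262,231),(266,297),(268,356),(502,231),(497,294),(491,349)])/1.5625]
def W(p,X): a=np.radians(p[3]); c,s=np.cos(a),np.sin(a); return np.asarray(X,float)@np.array([[c,s,0],[-s,c,0],[0,0,1]])+p[:3]
if __name__=="__main__":
    f=lambda p:np.concatenate([(proj(c,W(p,M))-q).ravel() for c,q in zip(C,P)])
    r=least_squares(f,[540,-85,0,80],loss="soft_l1"); print(r.x.round(2),r.fun.round(1).reshape(2,6,2).tolist())
    rz=least_squares(lambda p:f([p[0],p[1],0,p[2]]),[540,-85,80],loss="soft_l1"); print("z=0",rz.x.round(2))
    p=r.x; np.save("rack.npy",p)
    # jar by triangulation from detector boxes
    T=cam("top");S=cam("side")
    obs=[(C[0],(364.6,199.2)),(C[1],(297.2,211.2)),(S,(262.4,251.0))]
    j=least_squares(lambda X:np.concatenate([proj(c,X)[0]-q for c,q in obs]),[490,-190,44]); print("jar",j.x.round(1),j.fun.round(1),"model",W(p,[-124,32,44]).round(1))
    print("top check",proj(T,W(p,[[-124,32,44],[125,-66,75],[125,66,75],[-160,-64,32],[-160,64,32]])).round(0).tolist())
    print("side check",proj(S,W(p,[[-124,32,44],[125,-66,75],[125,66,75]])).round(0).tolist())
E
python3 fit.py
```

```text
[544.14 -71.01  -5.38  78.68] [[[-0.3, -0.1], [0.8, 0.7], [-0.0, 2.1], [2.0, 0.1], [-0.2, -0.4], [-1.3, -0.4]], [[-0.5, -0.9], [-0.0, -0.8], [1.6, 0.1], [0.1, 0.3], [-0.5, -0.4], [-0.2, 0.7]]]
z=0 [545.38 -70.84  78.64]
jar [ 486.3 -187.9   45. ] [ 0.3  0.2 -0.4 -0.3 -0.1  0.1] model [ 488.4 -186.3   38.6]
top check [[300.0, 217.0], [207.0, 160.0], [197.0, 212.0], [318.0, 183.0], [312.0, 232.0]]
side check [[263.0, 252.0], [260.0, 153.0], [209.0, 166.0]]
```

Rack pose is (545, -71, 0), yaw 78.65. The jar triangulates at z = 45, against 44 stated, and the top and side checks agree. I'll approach behind the jar from above with the fingers slightly open to give a wide pusher, then check.

```bash
cat >> h.py <<'E'
RK=[545.4,-70.9,0,78.65]; AT=[180,0,78.65]
def W(X): 
    a=np.radians(RK[3]); c,s=np.cos(a),np.sin(a); X=np.asarray(X,float); return [float(v) for v in (c*X[0]-s*X[1]+RK[0], s*X[0]+c*X[1]+RK[1], X[2])]
E
python3 - <<'E'
from h import *
grip(14)
goto(W([-172,33,160]),AT)
move_l(W([-172,33,35.5]),speed=100); wait(.2)
o=get_obs(); print(o["t"],o["tcp_pos"],o["wrist_force"],o["grip_width"])
a=get_image("side");b=get_image("wrist")
a=cv2.resize(a[190:310,190:350],(640,480),interpolation=cv2.INTER_CUBIC)
cv2.imwrite("pics/ap.png",a[:,:,::-1]);cv2.imwrite("pics/apw.png",b[:,:,::-1])
E
```

```text
8.7417 [ 479.65078934 -233.35333924   36.15517947] [-0.1148638   0.04840622  0.16468873] 14.475341680093262
```

View pics/ap.png

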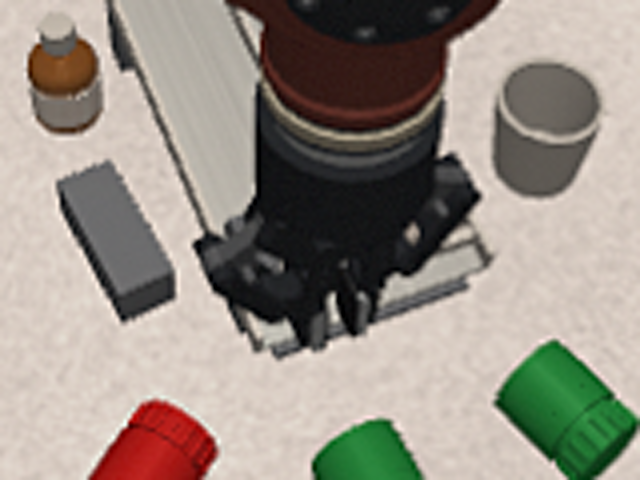

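View pics/apw.png

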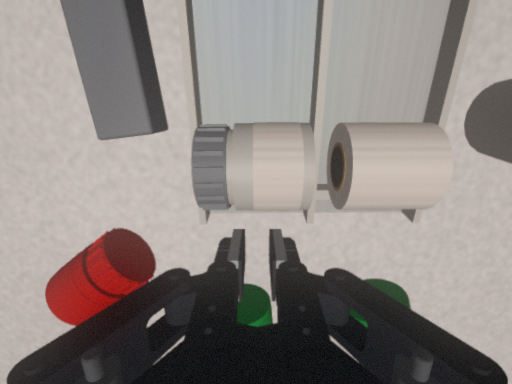

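The wrist view shows the jar centred on the two fingertips (jar mid ~col 253, fingers ~257), with the cap on the left and the roll at (390,165) clear of the fingers. Pushing up steadily now.

Run:
```python
from h import *
Z=lambda x:36.5+(x+157)*np.tan(np.radians(7))
ok=True
for x,v in [(-150,25),(-125,30),(-95,40),(35,40)]:
    move_l(W([x,33,Z(x)]),speed=v); o=get_obs(); print(x,round(o["t"],1),o["tcp_pos"].round(1),o["wrist_force"].round(2))
    if np.linalg.norm(o["wrist_force"])>6: ok=False; break
b=get_image("wrist"); cv2.imwrite("pics/push.png",b[:,:,::-1]); print(ok)
```

```text
-150 9.9 [ 483.4 -211.4   37.3] [-0.23 -0.04 -0.02]
-125 10.9 [ 488.3 -186.8   40.3] [ 1.17 -0.66 -0.22]
-95 11.8 [ 494.3 -157.4   44. ] [-0.13  0.55 -0.27]
35 15.2 [519.9 -30.1  60. ] [-0.19 -0.6  -0.09]
True
```

View pics/push.png

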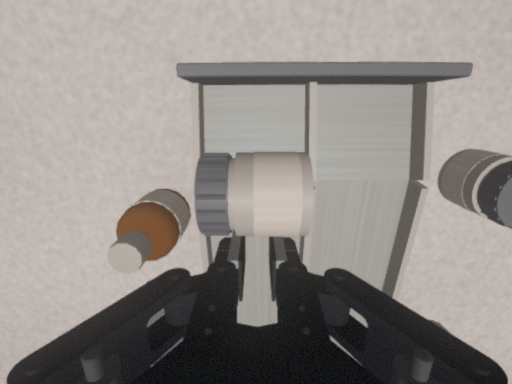

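The jar (255,193) is square against the fingers, just at the crest. Finishing the push over it now, then checking.

Run:
```python
from h import *
move_l(W([56,33,61.5]),speed=25); wait(.8); o=get_obs(); print(o["t"],o["wrist_force"].round(2))
b=get_image("wrist"); 
move_l(W([30,33,75]),speed=60); move_l(W([30,33,250]),speed=120); wait(.3)
o=get_obs(); c=get_image("wrist"); C=cam("wrist",o)
r=[(round(d["score"],2),np.round(d["extent"],1).tolist()) for d in spot_in("jar","wrist")[:3]]; print(r, "expect",proj(C,W([103,32,61])).round(1)); print(get_obs()["t"])
cv2.imwrite("pics/end.png",np.vstack([cv2.resize(b,(400,300)),cv2.resize(c,(400,300))])[:,:,::-1])
```

```text
17.0417 [-0.61 -0.03 -0.18]
[(0.97, [255.2, 111.4, 49.7, 38.8]), (0.61, [250.2, 315.7, 28.8, 22.6]), (0.52, [284.4, 182.9, 118.8, 196.0])] expect [[258.5 112.1]]
19.7417
```

View pics/end.png

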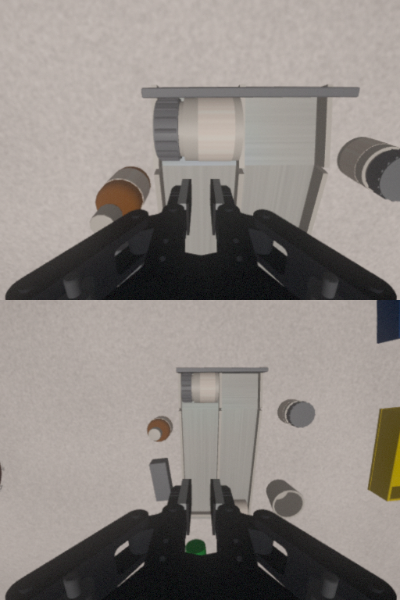

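The jar is settled squarely against the stop: detected at (255,111), expected at (258,112). The neighbours are standing and the hand is clear.

```bash
python3 -c "
from station import *
print(sign_off())"
```

```text
the job is handed in; nothing more can be done
None
```

The jar was pushed steadily up its lane and over the crest and now rests squarely against the end stop; the hand is clear and the job is handed in, though the hand hid the label roll in the last view, so I did not see it again after the push.

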